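# Release the latched key of a lab stirrer

## Task

One of the four identical green keys on the stirrer has been left latched down. With the fingertips, tap all four keys lightly, one after another from the robot's left to its right, to feel which one is firm instead of springy; only after the fourth tap press that one down hard enough to unlatch it, and let it spring up. Do not press a free key far down, and leave the glassware and boxes where they stand.

Things in the scene. Friction and masses are not known exactly. Their poses are not given: they have to be found in the camera images.
- stirrer: four-place magnetic stirrer, fixed to the bench. Origin on the bench below the middle of its key row; x to the deck, y along the key row to the left, z up. White key panel 100 (x) by 360 mm (y), top 62 mm above the bench; behind it (+x) a blue deck 130 mm deep, 55 mm high, with four steel discs; glassware up to 95 mm tall stands on it, 85 mm or more behind the key centres
- spot_1 (a point): fixed point: where the centre of the top face of the first key from the robot's left (+y end of the row) is when that key is fully up, 78 mm above the bench. It does not move with the key. Axes as the stirrer's. The key is a green square cap, 28 by 28 mm, standing 16 mm out of the panel; neighbouring keys are 52 mm apart, centre to centre
- key_1 (a joint): first key from the robot's left (+y end of the row): how far it is down, in m, 0 fully up, 0.012 at the bottom stop. While free it is springy: starts to move at 1 N, takes about 3.2 N at 5 mm and 5.5 N at 10 mm, comes up when let go, and must not be pushed further than 10 mm. It may be the latched one (see latch)
- spot_2 (a point): fixed point: where the centre of the top face of the second key from the left is when that key is fully up, 78 mm above the bench. It does not move with the key. Axes as the stirrer's. The key is a green square cap, 28 by 28 mm, standing 16 mm out of the panel; neighbouring keys are 52 mm apart, centre to centre
- key_2 (a joint): second key from the left: how far it is down, in m, 0 fully up, 0.012 at the bottom stop. While free it is springy: starts to move at 1 N, takes about 3.2 N at 5 mm and 5.5 N at 10 mm, comes up when let go, and must not be pushed further than 10 mm. It may be the latched one (see latch)
- spot_3 (a point): fixed point: where the centre of the top face of the third key from the left is when that key is fully up, 78 mm above the bench. It does not move with the key. Axes as the stirrer's. The key is a green square cap, 28 by 28 mm, standing 16 mm out of the panel; neighbouring keys are 52 mm apart, centre to centre
- key_3 (a joint): third key from the left: how far it is down, in m, 0 fully up, 0.012 at the bottom stop. While free it is springy: starts to move at 1 N, takes about 3.2 N at 5 mm and 5.5 N at 10 mm, comes up when let go, and must not be pushed further than 10 mm. It may be the latched one (see latch)
- spot_4 (a point): fixed point: where the centre of the top face of the fourth key, at the right (-y) end is when that key is fully up, 78 mm above the bench. It does not move with the key. Axes as the stirrer's. The key is a green square cap, 28 by 28 mm, standing 16 mm out of the panel; neighbouring keys are 52 mm apart, centre to centre
- key_4 (a joint): fourth key, at the right (-y) end: how far it is down, in m, 0 fully up, 0.012 at the bottom stop. While free it is springy: starts to move at 1 N, takes about 3.2 N at 5 mm and 5.5 N at 10 mm, comes up when let go, and must not be pushed further than 10 mm. It may be the latched one (see latch)
- latch (a joint): catch hidden in the panel: 0 while it holds one key (any of the four) latched, 0.005 to 0.014 once released. The latched key looks the same but stands 2 mm lower and feels firm: gives less than 1 mm below 8 N. Pressed with 9 to 14 N it gives way, is unlatched when about 8 mm down (press it to the bottom stop), and springs fully up when let go
- beaker: open glass beaker, 68 mm across, 85 mm tall, on the deck; bystander, leave where it is. Origin at the centre of its underside
- amber_jar: amber jar with a black lid, 60 mm across, 95 mm tall, on the deck; bystander, leave where it is. Origin at the centre of its underside
- blue_cap_bottle: clear bottle with a blue cap, 64 mm across, 150 mm tall, on the bench beyond the left end of the stirrer; bystander, leave where it is. Origin at the centre of its underside
- dropper_bottle: small bottle with a white cap, 40 mm across, 85 mm tall, beyond the right end of the stirrer; bystander, leave where it is. Origin at the centre of its underside
- petri_dish: covered dish, 94 mm across, 15 mm tall, on the bench on the robot's side of the key panel, left; bystander, leave where it is. Origin at the centre of its underside
- slide_box: blue box 40 by 85 by 30 mm, on the bench on the robot's side of the key panel, right; bystander, leave where it is. Origin at the centre of its underside

How it is judged:
On the way, in this order (a step that is already met when the one before it is completed fails the run):
1. the first key from the robot's left (+y end of the row) is tapped with the fingers, the latched key still being latched (contact force between the fingers and key_1 above 0.4 N and value of joint latch below 0.003 m).
2. the second key from the left is tapped with the fingers, the latched key still being latched (contact force between the fingers and key_2 above 0.4 N and value of joint latch below 0.003 m).
3. the third key from the left is tapped with the fingers, the latched key still being latched (contact force between the fingers and key_3 above 0.4 N and value of joint latch below 0.003 m).
4. the fourth key, at the right (-y) end is tapped with the fingers, the latched key still being latched (contact force between the fingers and key_4 above 0.4 N and value of joint latch below 0.003 m).
5. after the four taps, the latched key is released and all four keys stand fully up (value of joint latch above 0.0045 m and value of joint each of key_1, key_2, key_3, key_4 below 0.001 m), for 0.2 s.
At the end, for the whole second after the job is handed in: the catch is released (latch above 4.5 mm), all four keys stand fully up (each less than 1 mm down), and every bystander is within 15 mm of where it began (all of step 5 and distance of each of beaker, amber_jar, blue_cap_bottle, dropper_bottle, petri_dish, slide_box from where it was at the start of the episode below 0.015 m); the robot touches nothing.
It fails at once if a free key is pressed more than 10 mm down while another key is latched ((value of joint key_1 above 0.01 m and value of joint any of key_2, key_3, key_4 above 0.001 m) or (value of joint key_2 above 0.01 m and value of joint any of key_1, key_3, key_4 above 0.001 m) or (value of joint key_3 above 0.01 m and value of joint any of key_1, key_2, key_4 above 0.001 m) or (value of joint key_4 above 0.01 m and value of joint any of key_1, key_2, key_3 above 0.001 m)).
It fails at once if a bystander is moved or lifted by more than 15 mm (distance of any of beaker, amber_jar, blue_cap_bottle, dropper_bottle, petri_dish, slide_box from where it was at the start of the episode above 0.015 m).
It also fails if it takes over 54 s, if anything falls off the work surface, if the arm or the gripper's body presses on something with over 40 N, if the wrist force passes 120 N, or if a joint passes its speed limit or range.

## Robot

A 6-joint arm with a two-finger parallel gripper is mounted at the origin on the work surface. World frame = base frame: x ahead of the robot, y to its left, z up, the work surface at z = 0. Lengths are in m, angles in rad, forces in N, time in s.
With the tool pointing down it reaches from about 0.275 to 0.85 m from the base axis. Payload 5.2 kg.
Tool frame: the origin (TCP) lies on the centre line of the jaws, within the pads' length; the fingertips stand 8 mm ahead of it and the grasp point (between the pads) lies 11 mm behind it; z points along the fingers, y is the line along which they close (so a half turn about z gives the same grasp; the last joint's range is limited). The gripper opens to 85 mm and grips with 20 to 120 N. Pads are 22 mm wide; open, the fingers measure 114 mm over their backs; the gripper's body (76 mm by 85 mm) begins 54 mm behind the grasp point. The pads swing forward as they close: fully open they stand 13 mm farther back than shut.
Start: joints at [-1.508, 0.259, 1.535, -0, 1.348, -0.203], TCP at [0.144, -0.531, 0.239] pointing down, gripper open.
Joint ranges: [-3.14, 3.14], [-0.91, 2.08], [0.19, 2.58], [-1.22, 4.36], [0.22, 2.71], [-3.12, 3.12]. Speed limits (rad/s): [2.57, 2.57, 3.14, 3.14, 3.14, 3.14].

## Interface

Orientations are given as a rotation vector (axis times angle).
In Python, from cell import arm, read_camera, camera_model, job gives the robot as it stands.
- The arm moves only by the tool send_rows, never from a script. Its argument "targets" is text: rows parted by semicolons, each of 7 numbers parted by spaces: the closure, from 0 (fully open) to 1 (shut), then the shift along the tool's x, y, z in mm, then the turn, a rotation vector about the tool's x, y, z in degrees. A call has 1 to 10 rows; each row shifts and turns the commanded pose from where the row before left it, along the tool's axes as they then stand; what a row does not reach is not made up. A row lasts 1/8 s, in which the tool goes at most 62.5 mm and 10.7 degrees, less where a joint would pass 70% of its speed; a pose out of reach is approached as far as the arm can. A call with a gripper value outside its range is refused whole. The fingers move at their own pace and stop on an object; "force" is the grip in N (left out, the last holds). Time passes only in rows, so rows that do not move let the fingers close. It gives the time, the measured TCP pose, the force, the opening and the grip force at its end, in the units of the state.
- arm.state(): the state, without advancing time (a new reading comes with each control period).
- read_camera(name): name is "side" or "top"; returns the picture (480x640x3 uint8, blue, green, red); there is no depth.
- camera_model(name): a dict with "K" (3x3 intrinsics, pixels), "rvec" (rotation vector, rad) and "tvec" (3), from world to camera coordinates, as OpenCV has them. Camera axes: x right, y down, z forward; pixel columns grow to the right and rows downward; lengths in m; the calibration is good to about 2 mm. A picture is of the moment at which its call begins. camera_model takes no time and is no camera call.
- job.finish_job(): hands the job in; it is judged then, once.
The state is a dict: "time_s": time; "joint_pos": joint angles; "joint_vel": joint speeds; "joint_efforts": joint torques, N m; "tool_pos": TCP position; "eef_rot": TCP orientation; "ft_force": force on the tool from outside, world axes, zero at the start; "moment": the same for the moment, N m; "finger_gap": opening from 0.0 (shut) to 1.0 (fully open); "grasp_force": force on a finger pad.
Only numpy, scipy, OpenCV 4.12 (cv2) and the standard library are available. Lean on these libraries where they do the work, as an engineer would, in place of code of your own. Each camera call takes 0.05 s, during which the arm holds its last target. There are 200 camera calls.

## Working session

There is one attempt and no reset: what is moved stays moved. The work goes in short steps, Python scripts to look and compute and a tool call to move; the robot and the scene stay as the last step left them, time stands still between calls to the robot, and variables do not carry over. Pictures are saved under pics/ and viewed, at most 10 in all, crops included, and the job is handed in when it is done.

Besides the shell and the picture viewer there is one more tool, called by a JSON object that holds its "method" and its "body". send_rows: Moves the arm, as the interface text tells. Its arguments: {"type":"object","properties":{"targets":{"type":"string"},"force":{"type":"number"}},"required":["targets"]}

```bash
mkdir -p pics; python3 - <<'E'
from cell import *
import cv2
for n in("top","side"):
    im=read_camera(n);cv2.imwrite(f"pics/{n}0.png",im);print(camera_model(n))
s=arm.state();print(s)
E
```

```text
{'K': array([[495.61660321,   0.        , 313.79256721],
       [  0.        , 495.61660321, 241.10394477],
       [  0.        ,   0.        ,   1.        ]]), 'rvec': array([ 2.09319894, -2.15813144,  0.15349148]), 'tvec': array([0.08898027, 0.53528955, 0.93457085])}
{'K': array([[548.00516089,   0.        , 322.76035231],
       [  0.        , 548.00516089, 244.63640998],
       [  0.        ,   0.        ,   1.        ]]), 'rvec': array([ 2.27280659, -0.2261748 ,  0.10849281]), 'tvec': array([-0.50902695,  0.14995563,  1.06621028])}
{'time_s': 0.1, 'joint_pos': array([-1.50778312e+00,  2.59254145e-01,  1.53595215e+00,  1.54321973e-06,
        1.34799501e+00, -2.02792306e-01]), 'joint_vel': array([-9.11603299e-05,  2.19165764e-04, -3.03192396e-03, -4.82224123e-04,
        2.10887861e-03,  8.82889690e-04]), 'joint_efforts': array([ 1.63071902e-03, -4.46973968e+01, -2.91247022e+01, -3.13073879e-04,
        6.33576055e-03,  1.29673253e-05]), 'tool_pos': array([ 0.14447605, -0.53022058,  0.23857504]), 'eef_rot': array([-3.11229787e+00, -4.16085110e-01, -1.78723503e-04]), 'ft_force': array([ 0.32884949, -0.02777315,  0.74888682]), 'moment': array([-0.00916569,  0.07357414,  0.02322463]), 'grasp_force': 0.0, 'finger_gap': 1.0033232809315173}
```

View pics/top0.png

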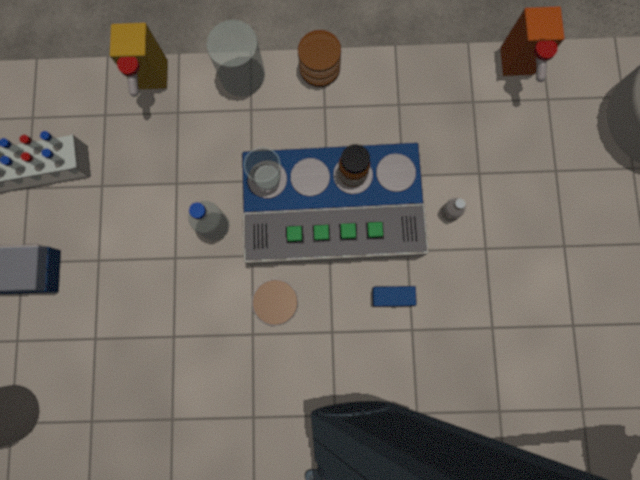

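View pics/side0.png

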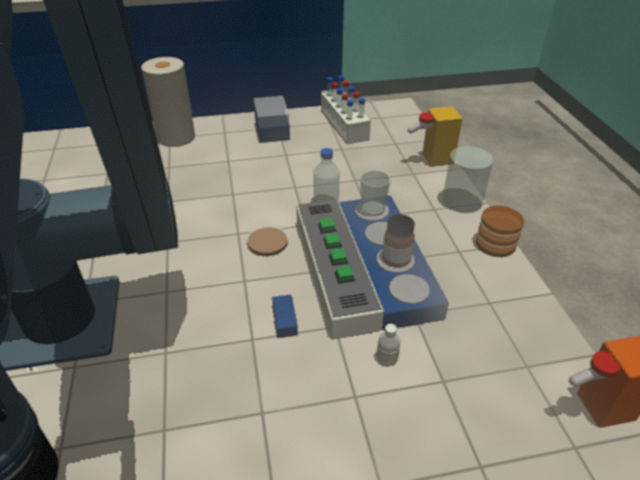

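Top view: four green keys at about (294,233), (321,232), (348,231) and (375,230). The side view shows the same row from (327,225) to (345,273). Next I triangulate them.

```bash
cat > h.py <<'E'
import cv2,numpy as np
from cell import *
from scipy.spatial.transform import Rotation as R
def keys(n,im):
    h=cv2.cvtColor(im,cv2.COLOR_BGR2HSV)
    m=cv2.inRange(h,(45,110,50),(80,255,255))
    k,_,st,c=cv2.connectedComponentsWithStats(m)
    i=[j for j in range(1,k) if st[j,4]>60]
    o=c[i]; return o[np.argsort(o[:,0] if n=="top" else o[:,1])]
def cam(n):
    c=camera_model(n);return np.array(c["K"]),cv2.Rodrigues(np.array(c["rvec"]))[0],np.array(c["tvec"])
def plane(n,uv,z):
    K,r,t=cam(n);C=-r.T@t
    d=np.c_[uv,np.ones(len(uv))]@np.linalg.inv(K).T@r
    return C+d*((z-C[2])/d[:,2])[:,None]
E
python3 - <<'E'
from h import *
p={n:keys(n,cv2.imread(f"pics/{n}0.png")) for n in("top","side")}
P=[]
for n in p: K,r,t=cam(n);P.append(K@np.c_[r,t]);print(n,p[n].round(1).tolist(),plane(n,p[n],.072).round(4).tolist())
X=cv2.triangulatePoints(P[0],P[1],p["top"].T,p["side"].T);X=(X[:3]/X[3]).T
print(X.round(4)); d=X[3]-X[0];print(np.linalg.norm(d)/3,np.degrees(np.arctan2(d[0],-d[1])))
print(R.from_rotvec(arm.state()["eef_rot"]).as_matrix().round(3))
E
```

```text
top [[294.0, 233.3], [321.1, 232.2], [347.9, 230.7], [374.9, 229.4]] [[0.5497, 0.1098, 0.072], [0.5502, 0.0576, 0.072], [0.5514, 0.0058, 0.072], [0.5523, -0.046, 0.072]]
side [[326.5, 222.6], [332.0, 238.5], [337.9, 254.2], [344.3, 271.7]] [[0.5505, 0.1144, 0.072], [0.551, 0.0597, 0.072], [0.5522, 0.0092, 0.072], [0.5533, -0.0434, 0.072]]
[[ 0.5492  0.1095  0.0759]
 [ 0.5502  0.0576  0.0738]
 [ 0.5511  0.006   0.075 ]
 [ 0.5523 -0.0458  0.0743]]
0.051789247261900435 1.135900749071945
[[ 0.965  0.263 -0.   ]
 [ 0.263 -0.965  0.002]
 [ 0.    -0.002 -1.   ]]
```

Spacing (51.8 mm) and height agree with the given sizes, and the stirrer yaw is about 1.1°. I turn the tool, close the fingers and move over.

{"method": "send_rows", "body": {"targets": "1 0 0 0 0 0 7;1 0 0 0 0 0 7;1 22 -34 0 0 0 0;1 22 -34 0 0 0 0;1 22 -34 0 0 0 0;1 22 -34 0 0 0 0;1 22 -34 0 0 0 0;1 22 -34 0 0 0 0;1 22 -34 0 0 0 0;1 22 -34 0 0 0 0", "force": 30}}

```text
time_s: 1.35
tool_pos: [0.315, -0.2536, 0.2391]
eef_rot: [-3.141, -0.033, 0.0]
ft_force: [0.2, -0.6, 0.1]
finger_gap: -0.001
grasp_force: 0.0
```

{"method": "send_rows", "body": {"targets": "1 22 -34 0 0 0 0;1 22 -34 0 0 0 0;1 22 -34 0 0 0 0;1 22 -34 0 0 0 0;1 22 -34 0 0 0 0;1 22 -34 0 0 0 0;1 22 -34 0 0 0 0;1 22 -34 0 0 0 0;1 22 -34 0 0 0 0;1 0 0 0 0 0 0"}}

```text
time_s: 2.6
tool_pos: [0.5066, 0.0572, 0.2387]
eef_rot: [-3.141, -0.039, 0.001]
ft_force: [-0.7, 0.4, -0.7]
finger_gap: 0.001
grasp_force: 0.0
```

{"method": "send_rows", "body": {"targets": "1 15 -17 0 0 0 0;1 15 -17 0 0 0 0;1 14 -17 0 0 0 0;1 0 0 30 0 0 0;1 0 0 30 0 0 0;1 0 0 30 0 0 0;1 0 0 20 0 0 0;1 0 0 5 0 0 0;1 0 0 0 0 0 0;1 0 0 0 0 0 0"}}

```text
time_s: 3.85
tool_pos: [0.5496, 0.1069, 0.1254]
eef_rot: [3.141, 0.033, 0.003]
ft_force: [-0.1, -0.7, 0.8]
finger_gap: 0.005
grasp_force: 0.0
```

```bash
python3 - <<'E'
from h import *
a=read_camera("side")[130:330,220:480];b=read_camera("top")[130:330,180:440]
cv2.imwrite("pics/c1.png",cv2.resize(np.vstack([a,b]),None,fx=1.5,fy=1.5))
s=arm.state();print(s["tool_pos"],s["ft_force"])
E
```

```text
[0.54947729 0.10705114 0.12532063] [ 0.58232943  0.56487402 -0.07576764]
```

View pics/c1.png

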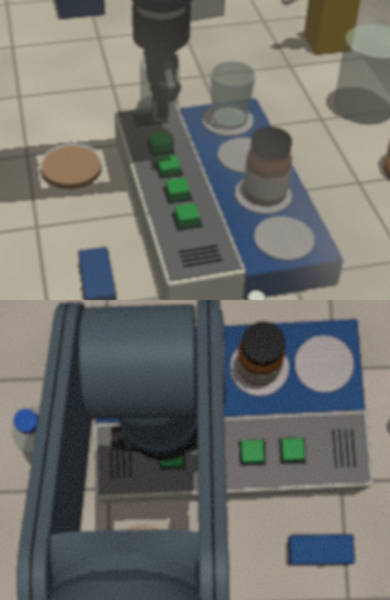

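The closed fingertips hang just above key 1, at about (160,120) in the side half of the crop, and the key is in their shadow. I correct y by 3 mm and go down slowly.

{"method": "send_rows", "body": {"targets": "1 0 -3 5 0 0 0;1 0 0 8 0 0 0;1 0 0 8 0 0 0;1 0 0 6 0 0 0;1 0 0 5 0 0 0;1 0 0 0 0 0 0;1 0 0 0 0 0 0"}}

```text
time_s: 4.82
tool_pos: [0.549, 0.1101, 0.0925]
eef_rot: [-3.141, -0.034, -0.001]
ft_force: [0.2, 0.4, 0.1]
finger_gap: 0.002
grasp_force: 0.0
```

{"method": "send_rows", "body": {"targets": "1 0 0 2 0 0 0;1 0 0 2 0 0 0;1 0 0 1 0 0 0;1 0 0 0 0 0 0;1 0 0 0 0 0 0"}}

```text
time_s: 5.45
tool_pos: [0.5489, 0.1101, 0.0874]
eef_rot: [-3.141, -0.034, -0.0]
ft_force: [-0.3, -0.4, -0.5]
finger_gap: 0.001
grasp_force: 0.0
```

{"method": "send_rows", "body": {"targets": "1 0 0 1 0 0 0;1 0 0 1 0 0 0;1 0 0 1 0 0 0;1 0 0 0 0 0 0;1 0 0 0 0 0 0"}}

```text
time_s: 6.08
tool_pos: [0.549, 0.1101, 0.0844]
eef_rot: [3.141, 0.034, 0.0]
ft_force: [0.4, 0.8, 2.0]
finger_gap: -0.001
grasp_force: 0.7
```

{"method": "send_rows", "body": {"targets": "1 0 0 1 0 0 0;1 0 0 0 0 0 0;1 0 0 0 0 0 0"}}

```text
time_s: 6.45
tool_pos: [0.5489, 0.1101, 0.0834]
eef_rot: [-3.141, -0.034, -0.0]
ft_force: [0.1, 0.5, 2.0]
finger_gap: -0.005
grasp_force: 1.0
```

{"method": "send_rows", "body": {"targets": "1 0 0 1 0 0 0;1 0 0 1 0 0 0;1 0 0 0 0 0 0;1 0 0 0 0 0 0"}}

```text
time_s: 6.95
tool_pos: [0.5489, 0.1101, 0.0814]
eef_rot: [-3.141, -0.034, -0.0]
ft_force: [0.3, -0.4, 2.1]
finger_gap: -0.001
grasp_force: 1.4
```

{"method": "send_rows", "body": {"targets": "1 0 0 -8 0 0 0;1 0 0 -12 0 0 0;1 1 18 0 0 0 0;1 0 18 0 0 0 0;1 1 16 0 0 0 0;1 0 0 9 0 0 0;1 0 0 6 0 0 0;1 0 0 2 0 0 0;1 0 0 0 0 0 0;1 0 0 0 0 0 0"}}

```text
time_s: 8.2
tool_pos: [0.5521, 0.0586, 0.0844]
eef_rot: [-3.141, -0.035, -0.001]
ft_force: [-0.5, -0.4, 0.2]
finger_gap: 0.003
grasp_force: 0.0
```

Key 1 is springy: 4.6 mm down at about 2 N. Key 2 shows no contact yet at a height where key 1 already gave force.

{"method": "send_rows", "body": {"targets": "1 -1 1 1 0 0 0;1 0 0 0 0 0 0;1 0 0 0 0 0 0"}}

```text
time_s: 8.57
tool_pos: [0.5513, 0.0573, 0.0836]
eef_rot: [-3.141, -0.034, -0.001]
ft_force: [1.4, 1.4, 1.7]
finger_gap: 0.003
grasp_force: 1.0
```

{"method": "send_rows", "body": {"targets": "1 0 0 0.5 0 0 0;1 0 0 0 0 0 0;1 0 0 0 0 0 0"}}

```text
time_s: 8.95
tool_pos: [0.5513, 0.0573, 0.0832]
eef_rot: [-3.141, -0.034, -0.001]
ft_force: [0.1, 2.0, 4.9]
finger_gap: -0.001
grasp_force: 2.6
```

Key 2 is firm: 5 N within 1 mm. Now keys 3 and 4.

{"method": "send_rows", "body": {"targets": "1 0 0 -8 0 0 0;1 0 0 -13 0 0 0;1 1 18 0 0 0 0;1 0 17 0 0 0 0;1 1 17 0 0 0 0;1 0 0 9 0 0 0;1 0 0 7 0 0 0;1 0 0 3 0 0 0;1 0 0 1 0 0 0;1 0 0 0 0 0 0"}}

```text
time_s: 10.2
tool_pos: [0.5538, 0.0057, 0.0838]
eef_rot: [-3.141, -0.035, 0.001]
ft_force: [-1.6, -0.1, 2.2]
finger_gap: 0.0
grasp_force: 0.9
```

{"method": "send_rows", "body": {"targets": "1 0 0 1 0 0 0;1 0 0 1 0 0 0;1 0 0 0 0 0 0;1 0 0 0 0 0 0"}}

```text
time_s: 10.7
tool_pos: [0.5542, 0.0054, 0.0819]
eef_rot: [-3.141, -0.034, -0.001]
ft_force: [0.0, 1.3, 2.2]
finger_gap: -0.001
grasp_force: 1.3
```

{"method": "send_rows", "body": {"targets": "1 0 0 -8 0 0 0;1 0 0 -13 0 0 0;1 0 18 0 0 0 0;1 0 17 0 0 0 0;1 0 17 0 0 0 0;1 0 0 9 0 0 0;1 0 0 7 0 0 0;1 0 0 3 0 0 0;1 0 0 1 0 0 0;1 0 0 0 0 0 0"}}

```text
time_s: 11.95
tool_pos: [0.5549, -0.0463, 0.0828]
eef_rot: [-3.141, -0.035, 0.001]
ft_force: [-2.4, 0.6, 1.7]
finger_gap: -0.002
grasp_force: 1.1
```

{"method": "send_rows", "body": {"targets": "1 0 0 1 0 0 0;1 0 0 1 0 0 0;1 0 0 0 0 0 0;1 0 0 0 0 0 0"}}

```text
time_s: 12.45
tool_pos: [0.5553, -0.0465, 0.0809]
eef_rot: [-3.141, -0.034, -0.0]
ft_force: [-1.9, 2.2, 3.1]
finger_gap: -0.002
grasp_force: 1.5
```

Keys 3 and 4 are springy, so key 2 is the latched one. I go back to it.

{"method": "send_rows", "body": {"targets": "1 0 0 -8 0 0 0;1 0 0 -14 0 0 0;1 -2 -26 0 0 0 0;1 0 -26 0 0 0 0;1 0 -26 0 0 0 0;1 -1 -26 0 0 0 0;1 0 0 9 0 0 0;1 0 0 7 0 0 0;1 0 0 0 0 0 0;1 0 0 0 0 0 0"}}

```text
time_s: 13.7
tool_pos: [0.5502, 0.0564, 0.0868]
eef_rot: [3.141, 0.032, -0.0]
ft_force: [0.1, 0.4, -0.0]
finger_gap: 0.0
grasp_force: 0.0
```

{"method": "send_rows", "body": {"targets": "1 0 0 2 0 0 0;1 0 0 2 0 0 0;1 0 0 2 0 0 0;1 0 0 2 0 0 0;1 0 0 0 0 0 0"}}

```text
time_s: 14.32
tool_pos: [0.5503, 0.0568, 0.0801]
eef_rot: [3.141, 0.034, 0.002]
ft_force: [-4.0, -1.9, 9.3]
finger_gap: -0.001
grasp_force: 4.8
```

{"method": "send_rows", "body": {"targets": "1 0 0 2 0 0 0;1 0 0 2 0 0 0;1 0 0 1 0 0 0;1 0 0 0 0 0 0;1 0 0 0 0 0 0"}}

```text
time_s: 14.95
tool_pos: [0.5503, 0.0568, 0.0754]
eef_rot: [3.141, 0.034, 0.002]
ft_force: [-4.4, -1.0, 11.4]
finger_gap: 0.001
grasp_force: 5.9
```

{"method": "send_rows", "body": {"targets": "1 0 0 1 0 0 0;1 0 0 1 0 0 0;1 0 0 0 0 0 0;1 0 0 0 0 0 0"}}

```text
time_s: 15.45
tool_pos: [0.5503, 0.0568, 0.074]
eef_rot: [3.141, 0.034, 0.002]
ft_force: [-5.4, -1.7, 17.1]
finger_gap: 0.001
grasp_force: 8.2
```

The bottom stop is reached: 17 N at 12 mm down. I let go, back off and check.

{"method": "send_rows", "body": {"targets": "1 0 0 -3 0 0 0;1 0 0 -10 0 0 0;1 0 0 -25 0 0 0;1 0 0 -40 0 0 0;1 0 0 -40 0 0 0;1 -20 30 -30 0 0 0;1 -20 40 0 0 0 0;1 -20 40 0 0 0 0;1 -20 40 0 0 0 0;1 -20 40 0 0 0 0"}}

```text
time_s: 16.7
tool_pos: [0.4533, -0.1359, 0.22]
eef_rot: [-3.141, -0.034, -0.0]
ft_force: [-0.7, -0.8, -0.2]
finger_gap: 0.002
grasp_force: 0.0
```

{"method": "send_rows", "body": {"targets": "1 -20 40 0 0 0 0;1 -20 40 0 0 0 0;1 -20 40 0 0 0 0;1 -20 40 0 0 0 0;1 -20 40 0 0 0 0;1 -20 40 0 0 0 0;1 0 0 0 0 0 0;1 0 0 0 0 0 0"}}

```text
time_s: 17.7
tool_pos: [0.3392, -0.3768, 0.2196]
eef_rot: [-3.14, -0.033, 0.0]
ft_force: [-0.5, -0.4, 0.9]
finger_gap: 0.001
grasp_force: 0.0
```

```bash
python3 - <<'E'
from h import *
n="side";o=cv2.imread("pics/side0.png");im=np.mean([read_camera(n).astype(float) for _ in range(4)],0).astype(np.uint8)
t=read_camera("top")
cv2.imwrite("pics/end.png",np.hstack([im[80:400,200:460],t[100:420,180:460]]))
a=keys(n,o);b=keys(n,im);print((b-a).round(2).tolist(),b.tolist())
print((keys("top",t)-keys("top",cv2.imread("pics/top0.png"))[:]).round(2).tolist())
print(arm.state()["tool_pos"])
E
```

```text
[[-0.11, 0.04], [-0.03, -0.91], [0.02, -0.01], [-0.08, -0.17]] [[326.3627450980392, 222.65686274509804], [331.97435897435895, 237.60683760683762], [337.8840579710145, 254.17391304347825], [344.23026315789474, 271.51973684210526]]
[[-0.01, 0.03], [-0.05, -0.16], [-0.05, -0.03], [-0.05, 0.12]]
[ 0.33981093 -0.37653061  0.2199576 ]
```

View pics/end.png

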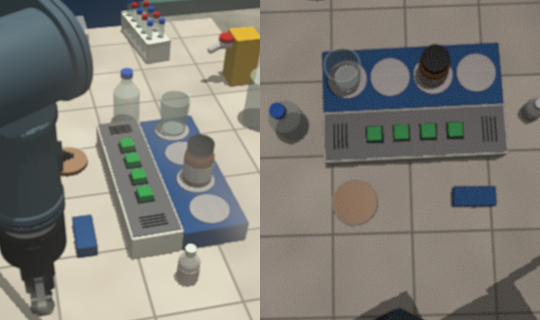

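In the side view key 2 (pixel 332,238) now stands 0.9 px higher, about 2 mm. The other keys are unchanged and the bystanders are where they were. I hand the job in.

```bash
python3 -c "
from cell import job
print(job.finish_job())"
```

```text
the job is handed in; nothing more can be done
None
```

I tapped all four keys from left to right and found key 2 firm. I then pressed it to the bottom stop and saw it come up about 2 mm in the side camera, with nothing else moved; the job is handed in, but no verdict came back.

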